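# Load a vial rack into the reader's infeed lane and bolt it in

### The job

Load the vial rack into the reader: push it by its rear end straight down the lane until it sits fully home against the rubber stops, with the sprung plunger pressed in. The two guide rails hold the light barrier that counts the vials, so neither the rack nor the gripper may touch either rail; push with the fingertips only, do not touch the vials, and never lift or tip the rack. Then push the knob of the retaining bolt fully across, so that the bolt stands behind the rack, and leave everything else on the bench where it is.

Things in the scene. Friction and masses are not known exactly. Their poses are not given: they have to be found in the camera images.
- lane: Fixed infeed lane with a vial reader at its far end. Origin: on the bench surface, on the lane's centre line, beside the bolt. +x is the push direction (towards the reader), +y to the left of it (the bolt's side, away from the robot), z up. Grey floor plate 4 mm thick, x = -200 to +270 mm, 150 mm wide. Reader housing from x = 187 mm, its read head from x = 146 mm, z = 96 to 126 mm.
- lane_stop (a point): Point midway between the two rubber stops at the lane's end (lane x = 185, y = 0, z = 20 mm; the stops stand at y = +-31 mm). The rack's front wall meets them when it is fully home: the rack's centre is then at lane x = 100 mm, its rear face at lane x = 15 mm.
- rail_left: Black guide rail at the lane's +y side, fixed to it (same origin and axes). 8 mm thick, inner face at y = +50.5 mm, top 16 mm above the bench, straight from x = -70 to +185 mm, with a lead-in flared outward from x = -70 to -111 mm. Must not be touched.
- rail_right: The same rail at the lane's -y side, inner face at y = -50.5 mm (same origin and axes as the lane); the lane is 101 mm wide between the rails. Must not be touched.
- rack: Loose clear vial rack, 85 mm wide (own x), 170 mm long (own y), 34 mm high, with six vials about 0.4 kg (varies). Origin: centre of its underside, on the floor plate 4 mm above the bench. Its front end starts between the rails, up to 3 mm off centre and slightly turned. Its +y end is the rear (lane -x): a plain wall 85 mm wide, up to 34 mm above the bench. The two rearmost holes are empty.
- vials: The six capped vials fixed in the rack, 26 mm diameter, tops about 65 mm above the rack's underside. Origin: foot of the front vial at rack x = -20.5, y = -60 mm; the rearmost vials end 52 mm before the rack's rear face. Not to be touched.
- plunger (a joint): Rack-present plunger, steel, 12 mm diameter, at the lane's end on the centre line, 21 mm above the bench. 0 = out (8 mm proud of the stops), 0.008 m when the rack lies against the stops. Soft spring, 0.3 N; friction keeps the rack in place when it is let go.
- bolt (a joint): Retaining bolt, a steel bar 12 mm wide (lane x = -2 to 10 mm), z = 18.5 to 28.5 mm, that slides along lane -y over the left rail. 0 = drawn back, 0.056 m = fully shut (end of travel), its tip then 2 mm past the centre line and 5 mm behind a rack that is home. Starts at 0 to 0.008; about 1.2 N of friction; stays where it is left. A rack that is not home blocks it.
- bolt_knob (a point): Centre of the bolt's upright black knob, a round post of 14 mm diameter, 34 to 66 mm above the bench (this point: 50 mm). It moves along lane -y as the bolt is shut: lane y = 118 mm open, 62 mm shut, at lane x = 4 mm. The bolt's tail (top 28.5 mm above the bench) reaches 26 mm past it in lane +y; the bolt's guide, 30 mm wide, is 32 mm high.
- squeegee_wide: Bystander: squeegee with a wooden handle, 80 x 105 x 19 mm, lying beyond the lane. Origin: centre of its underside.
- dropper_bottle: Bystander: small brown dropper bottle, 35 mm diameter, 76 mm high. Origin: centre of its underside.
- vial_stray: Bystander: a single capped vial standing on the bench, 26 mm diameter, 56 mm high. Origin: centre of its underside.

How it is judged:
By the outcome, as a careful person would: the job done as asked, in the order asked, and still so for the second after the job is handed in, with the robot touching nothing.
It also fails if it takes over 45 s, if anything falls off the work surface, if the arm or the gripper's body presses on something with over 40 N, if the wrist force passes 120 N, or if a joint passes its speed limit or range.

### The arm

A 6-joint arm with a two-finger parallel gripper is mounted at the origin on a cart in front of the work surface, level with it; the furniture and walls round the work are solid. World frame = base frame: x ahead of the robot, y to its left, z up, the work surface at z = 0. Lengths are in mm, angles in rad, forces in N, time in s.
With the tool pointing down it reaches from about 150 to 775 mm from the base axis. Payload 6.1 kg.
Tool frame: the origin (TCP) lies midway between the tips of the shut fingers; the grasp point (between the pads) lies env.grip_depth behind it (env.grip_depth is the distance from the TCP to the grasp point, in mm); z points along the fingers, y is the line along which they close (so a half turn about z gives the same grasp; the last joint's range is limited). The gripper opens to 85 mm and grips with 20 to 120 N. Pads are 22 mm wide; open, the fingers measure 114 mm over their backs; the gripper's body (76 mm by 85 mm) begins 54 mm behind the grasp point. The pads swing forward as they close: fully open they stand 13 mm farther back than shut.
Start: joints at [1.114, 0.126, -0.04, 1.405, 0, 1.571], TCP at [231.557, 471.158, 231.295] pointing down, gripper open.
Joint ranges: [-2.72, 2.72], [-0.95, 1.95], [-1.27, 1.35], [-1.78, 2.02], [-1.46, 1.47], [-3.14, 3.14]. Speed limits (rad/s): [2.39, 2.39, 3.01, 3.14, 3.14, 3.14].

### API

Orientations are given as a 3x3 rotation matrix whose columns are the frame's x, y, z axes.
In Python, from plant import env gives the robot as it stands.
- The arm moves only by the tool drive_tool, never from a script. Its argument "steps" is a list of rows, each an object with "dp": the shift along the world's x, y, z scaled (see below), a list of three; "angular": the turn, a rotation vector about the world's x, y, z scaled (see below), a list of three. A call has 1 to 12 rows; each row shifts and turns the commanded pose from where the row before left it; what a row does not reach is not made up. The controller multiplies each number of a shift by 0.05 m and each number of a turn by 0.1 rad. A row lasts 1/10 s, in which the tool goes at most 50 mm and 8.59 degrees, less where a joint would pass 70% of its speed; a pose out of reach is approached as far as the arm can. A call with a number of a shift or a turn outside -1 to 1 is refused whole. A call with a gripper value outside its range is refused whole. "fingers" is the gripper's target within -1 to 1 (fully open at 1, half-way at 0, shut at -1), set as the call begins (left out, the last holds). The fingers move at their own pace and stop on an object; the grip force is fixed at half the most. Time passes only in rows, so rows that do not move let the fingers close. It gives the time, the measured TCP pose, the force, the opening and the grip force at its end, in the units of the state.
- env.sense(): the state, without advancing time (a new reading comes with each control period).
- env.get_image(name): name is "side" or "top"; returns a dict with "pixels" (420x560x3 uint8, red, green, blue), "depth" (420x560 float32, mm along the optical axis (not along the pixel's ray), 0 where there is no reading), "camera_matrix" (3x3 intrinsics, pixels), "position" and "attitude" of the camera in the world. Camera axes: x right, y down, z forward; pixel columns grow to the right and rows downward; lengths in mm; the calibration is good to about 2 mm. A picture is of the moment at which its call begins.
- env.finish_job(): hands the job in; it is judged then, once.
The state is a dict: "time": time; "q": joint angles; "joint_vel": joint speeds; "joint_efforts": joint torques, N m; "ee_pos": TCP position; "tool_rot": TCP orientation; "ft_force": force on the tool from outside, world axes, zero at the start; "torque": the same for the moment, N m; "gripper_width": finger opening in mm; "gripper_force": force on a finger pad.
Only numpy, scipy, OpenCV 4.12 (cv2) and the standard library are available. Lean on these libraries where they do the work, as an engineer would, in place of code of your own. Each camera call takes 0.05 s, during which the arm holds its last target. There are 200 camera calls.

## Working session

There is one attempt and no reset: what is moved stays moved. The work goes in short steps, Python scripts to look and compute and a tool call to move; the robot and the scene stay as the last step left them, time stands still between calls to the robot, and variables do not carry over. Pictures are saved under pics/ and viewed, at most 10 in all, crops included, and the job is handed in when it is done.

Besides the shell and the picture viewer there is one more tool, called after "Call:" as a command line: name --argument value ..., lists and objects as JSON in quotes. drive_tool: Moves the arm, as the interface text tells. Its arguments: {"type":"object","properties":{"steps":{"type":"array"},"fingers":{"type":"number"}},"required":["steps"]}

```bash
mkdir -p pics; ls; python3 - <<'E'
from plant import env
import cv2,numpy as np
print(env.sense(), env.grip_depth)
for n in("top","side"):
    i=env.get_image(n); cv2.imwrite(f"pics/{n}0.png",i["pixels"][:,:,::-1]); np.savez(f"{n}0.npz",**i)
    print(n,i["camera_matrix"],i["position"],i["attitude"])
E
```

```text
pics
{'time': 0.0, 'q': array([ 1.11400159e+00,  1.26384184e-01, -4.05880215e-02,  1.40538541e+00,
        9.30519084e-06,  1.57078135e+00]), 'joint_vel': array([-0.00027915, -0.00166122,  0.00068275, -0.00059006, -0.00081432,
       -0.00153873]), 'joint_efforts': array([-2.90546914e-04, -4.35915935e+01,  3.52923095e+01,  1.73416390e-02,
        2.37158556e-04, -1.90259243e-06]), 'ee_pos': array([231.38811085, 470.82111787, 230.53541276]), 'tool_rot': array([[-8.97477462e-01,  4.41059769e-01, -6.96994957e-04],
       [ 4.41060319e-01,  8.97476374e-01, -1.39710756e-03],
       [ 9.32856908e-06, -1.56128937e-03, -9.99998781e-01]]), 'ft_force': array([-0.09446691, -0.44119821,  0.1273522 ]), 'torque': array([ 0.00090634, -0.0079882 , -0.00804411]), 'gripper_force': 0.0, 'gripper_width': 85.44051237802066} 18.700000000000003
top [[514.91471278   0.         284.01119611]
 [  0.         514.91471278 209.91406284]
 [  0.           0.           1.        ]] [ 456.59967322  131.52590917 1209.37270726] [[-1.17374645e-03 -9.90670227e-01  1.36275912e-01]
 [-9.99995782e-01  8.00744648e-04 -2.79189195e-03]
 [ 2.65672202e-03 -1.36278614e-01 -9.90666988e-01]]
side [[428.99333844   0.         270.85400253]
 [  0.         428.99333844 212.84150179]
 [  0.           0.           1.        ]] [607.41424483 909.29814495 745.92791631] [[-0.99914357 -0.03926423  0.01305589]
 [-0.03579179  0.66178144 -0.74884195]
 [ 0.02076256 -0.74866791 -0.66262001]]
```

View pics/top0.png

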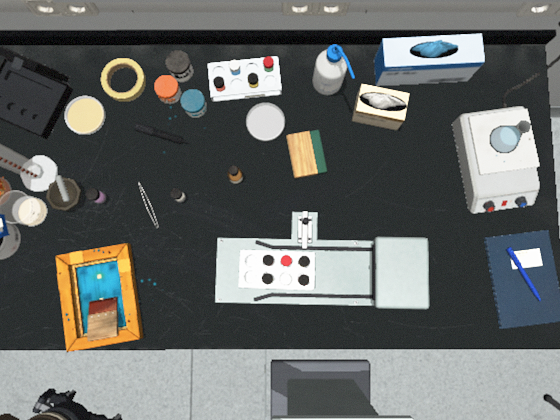

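View pics/side0.png

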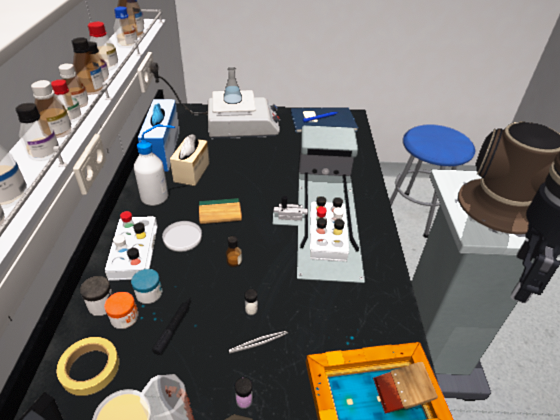

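The top view shows the lane from u=216 to 428 and v=237 to 308, with the push direction to image right. The rack is at u=239–315, v=249–290, the bolt knob is near (305,222), and the dropper bottle is near (236,175). The side view shows the same layout. Next I'll take an enlarged crop and deproject points from it.

```bash
cat > h.py <<'E'
import numpy as np,cv2
def ray(i,u,v,z):
    K,R,p=i["camera_matrix"],i["attitude"],i["position"]
    d=R@np.linalg.solve(K,[u,v,1.]); return p+d*(z-p[2])/d[2]
def proj(i,P):
    c=(np.atleast_2d(P)-i["position"])@i["attitude"]; q=c@i["camera_matrix"].T; return q[:,:2]/q[:,2:]
def depthpt(i,u,v):
    d=i["depth"][int(v),int(u)]; return i["position"]+i["attitude"]@np.linalg.solve(i["camera_matrix"],[u,v,1.])*d
E
python3 - <<'E'
from h import *
i=np.load("top0.npz");s=np.load("side0.npz")
a=i["pixels"][200:320,195:445,::-1];cv2.imwrite("pics/topc.png",cv2.resize(a,None,fx=3.2,fy=3.2,interpolation=cv2.INTER_CUBIC))
a=s["pixels"][165:290,260:380,::-1];cv2.imwrite("pics/sidec.png",cv2.resize(a,None,fx=4.7,fy=4.7,interpolation=cv2.INTER_CUBIC))
for u,v in((225,270),(222,245),(222,300),(345,270),(400,270),(253,258),(287,260),(242,270),(305,222),(305,240),(310,229)):print(u,v,depthpt(i,u,v).round(1))
E
```

```text
225 270 [481.5 265.6   3.1]
222 245 [539.8 273.6   1.8]
222 300 [412.9 270.9   8.4]
345 270 [481.3 -13.9   1.3]
400 270 [ 478.5 -113.4  128.6]
253 258 [509.1 200.4   7.1]
287 260 [501.9 121.9  70.5]
242 270 [480.8 223.3  38. ]
305 222 [586.6  81.4  65.8]
305 240 [549.2  80.1  29.5]
310 229 [574.1  68.7  33.9]
```

View pics/topc.png

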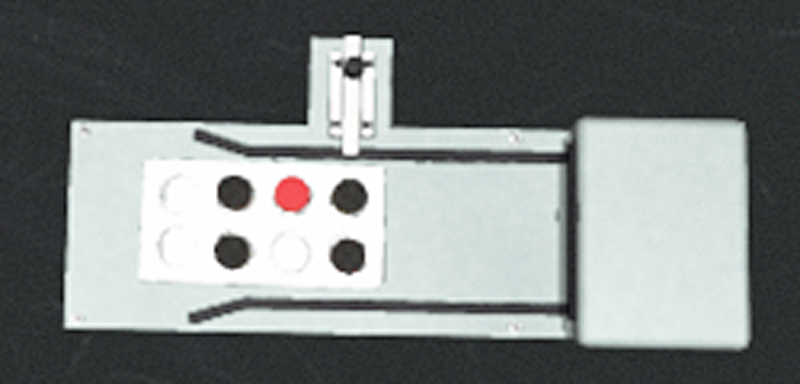

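View pics/sidec.png

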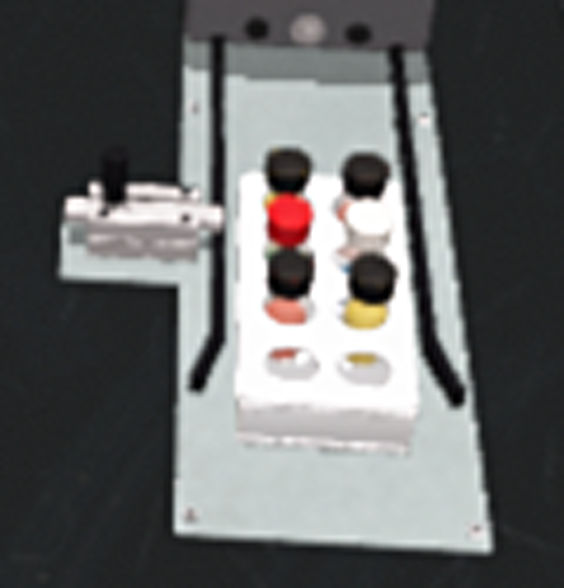

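The crops show the plate's rear corners, rail bends, rack corners and the knob clearly. I'll fit the lane and rack poses from both views.

```bash
python3 - <<'E'
from h import *
from scipy.optimize import least_squares
T=np.load("top0.npz");S=np.load("side0.npz")
t=lambda u,v:((u+.5)/3.2-.5+195,(v+.5)/3.2-.5+200)
s=lambda u,v:((u+.5)/4.7-.5+260,(v+.5)/4.7-.5+165)
lane=[(T,t(71,121),(-200,75,4)),(T,t(64,328),(-200,-75,4)),(T,t(246,152),(-70,54.5,16)),(T,t(247,302),(-70,-54.5,16)),(T,t(570,157),(185,54.5,16)),(T,t(570,309),(185,-54.5,16)),
(S,s(177,533),(-200,75,4)),(S,s(491,551),(-200,-75,4)),(S,s(217,335),(-70,54.5,16)),(S,s(428,346),(-70,-54.5,16))]
def w(p,P):
    c,n=np.cos(p[2]),np.sin(p[2]); x,y,z=P
    return [p[0]+c*x-n*y,p[1]+n*x+c*y,z]
def fit(D,p0):
    f=lambda p:np.concatenate([(proj(i,w(p,P))[0]-uv) for i,uv,P in D])
    r=least_squares(f,p0,x_scale=[1,1,.01],loss="soft_l1");print(r.x.round(4));print(f(r.x).reshape(-1,2).round(2).tolist());return r.x
L=fit(lane,[480,80,-1.57]); fit(lane[:6],L); fit(lane[6:],L)
# rack in lane-like axes: forward x, left y
for h in (34,38):
  rk=[(T,t(145,160),(-85,42.5,h)),(T,t(139,280),(-85,-42.5,h)),(T,t(386,168),(85,42.5,h)),(T,t(382,290),(85,-42.5,h))]
  sd=[(S,s(237,402),(-85,42.5,h)),(S,s(415,415),(-85,-42.5,h)),(S,s(237,443),(-85,42.5,4)),(S,s(410,452),(-85,-42.5,4))]
  for D in(rk,sd,rk+sd):
    R=fit(D,[480,150,-1.57]); c,n=np.cos(L[2]),np.sin(L[2]);d=R[:2]-L[:2]; print("rack in lane",c*d[0]+n*d[1],-n*d[0]+c*d[1],R[2]-L[2])
k=ray(T,*t(353,67),66);d=k[:2]-L[:2];print("knob",k,c*d[0]+n*d[1],-n*d[0]+c*d[1])
k=depthpt(T,*t(353,67));print(k)
E
```

```text
[478.6434  89.1523  -1.5873]
[[-0.93, 0.17], [-0.91, 0.42], [-0.46, -0.25], [-1.67, 0.54], [8.35, -0.11], [8.84, 0.07], [-0.71, 0.42], [0.03, 0.24], [-0.12, -1.57], [-0.13, -1.6]]
[478.9653  88.4526  -1.5885]
[[-0.59, -0.08], [-0.65, 0.16], [-0.13, -0.43], [-1.39, 0.36], [8.68, -0.15], [9.12, 0.03]]
[478.3645  90.3957  -1.586 ]
[[-0.47, 0.9], [0.34, 0.65], [0.05, -1.19], [0.07, -1.26]]
[481.3827 144.6392  -1.6094]
[[0.34, -0.09], [0.37, 0.09], [-0.43, 0.21], [-0.29, -0.19]]
rack in lane -55.524456541113885 1.8260221190635177 -0.022113591706205193
[480.4871 144.0527  -1.6026]
[[0.74, -0.08], [0.19, -0.48], [-0.32, 0.08], [-0.56, 0.51]]
rack in lane -54.92331922679145 0.9401216700137921 -0.015383466685225722
[480.9283 144.4784  -1.605 ]
[[0.32, 0.27], [0.52, 0.46], [-0.44, 0.25], [-0.13, -0.15], [0.46, 0.01], [-0.08, -0.32], [-0.59, 0.17], [-0.81, 0.67]]
rack in lane -55.35616440567681 1.3743296116358035 -0.017793358067775822
[481.3043 144.5936  -1.6094]
[[0.22, -0.16], [0.24, 0.14], [-0.3, 0.15], [-0.16, -0.12]]
rack in lane -55.477621341164216 1.7483339068993824 -0.022149753851691933
[480.855  145.9755  -1.6027]
[[0.75, -0.69], [0.35, -1.08], [-0.45, 0.69], [-0.64, 1.13]]
rack in lane -56.85188373669543 1.2763549687907465 -0.015439953768261239
[480.9789 144.9051  -1.6057]
[[0.0, 0.11], [0.16, 0.43], [-0.5, 0.16], [-0.22, -0.11], [0.56, -1.08], [0.14, -1.39], [-0.63, 0.29], [-0.84, 0.81]]
rack in lane -55.783641722846596 1.417861213841689 -0.018487039412056427
knob [589.74683744  81.4854875   66.        ] 5.837791884404782 111.21453412524674
[589.48329668  81.58453348  68.26309979]
```

Call:
drive_tool --steps '[{"dp": [0.417,-0.332,0],"angular": [0,0,-0.942]},{"dp": [0.417,-0.332,0],"angular": [0,0,-0.942]},{"dp": [0.417,-0.332,0],"angular": [0,0,-0.942]},{"dp": [0.417,-0.332,0],"angular": [0,0,-0.942]},{"dp": [0.417,-0.332,0],"angular": [0,0,-0.942]},{"dp": [0.417,-0.332,0],"angular": [0,0,-0.942]},{"dp": [0.417,-0.332,0],"angular": [0,0,-0.942]},{"dp": [0.417,-0.332,0],"angular": [0,0,-0.942]},{"dp": [0.417,-0.332,0],"angular": [0,0,-0.942]},{"dp": [0.417,-0.332,0],"angular": [0,0,-0.942]},{"dp": [0.417,-0.332,0],"angular": [0,0,-0.942]},{"dp": [0.417,-0.332,0],"angular": [0,0,-0.942]}]' --fingers -0.05

```text
time: 1.3
ee_pos: [482.4, 271.0, 230.8]
tool_rot: [[0.02, 1.0, -0.001], [1.0, -0.02, -0.0], [-0.0, -0.001, -1.0]]
ft_force: [0.6, 0.3, 0.5]
gripper_width: 40.8
gripper_force: 0.0
```

```bash
python3 - <<'E'
from h import *
T=np.load("top0.npz")
t=lambda u,v:((u+.5)/3.2-.5+195,(v+.5)/3.2-.5+200)
# bolt tip, rails, rack side in world x near bolt
for n,p,z in(("tip",(350,155),28.5),("railL in",(350,158),16),("rackL",(350,166),34),("rackL rear",(145,160),34),("railL rear",(250,157),16),("tail",(353,36),28.5)):
    P=ray(T,*t(*p),z); d=P[:2]-[478.8,87.8];c,s=np.cos(-1.587),np.sin(-1.587);print(n,P.round(1),(c*d[0]+s*d[1]).round(1),(-s*d[0]+c*d[1]).round(1))
E
```

```text
tip [530.7  82.4  28.5] 4.5 52.0
railL in [529.3  81.9  16. ] 5.1 50.6
rackL [522.5  82.7  34. ] 4.4 43.8
rackL rear [526.9 228.7  34. ] -141.7 45.8
railL rear [530.1 154.3  16. ] -67.3 50.2
tail [616.7  79.7  28.5] 5.9 138.0
```

Call:
drive_tool --steps '[{"dp": [0,0,-0.85]},{"dp": [0,0,-0.85]},{"dp": [0,0,-0.85]},{"dp": [0,0,-0.85]},{"dp": [0,0,-0.5]},{"dp": [0,0,-0.3]},{"dp": [0,0,0]}]'

```text
invalid input
```

```bash
python3 - <<'E'
from plant import env
from h import *
print(env.sense()["ee_pos"],env.sense()["ft_force"])
s=env.get_image("side");np.savez("side1.npz",**s)
a=s["pixels"][150:300,250:400,::-1];cv2.imwrite("pics/s1.png",cv2.resize(a,None,fx=4,fy=4,interpolation=cv2.INTER_CUBIC))
E
```

```text
[482.35761538 271.04061608 230.84583362] [0.57294436 0.30523324 0.53457698]
```

View pics/s1.png

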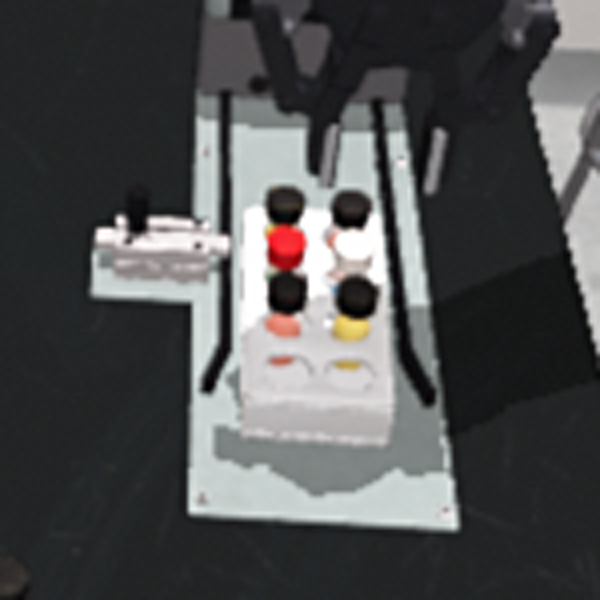

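The call was refused because I left out "angular", so this picture shows the gripper still high above the rack. I'll resend the move with "angular" included.

Call:
drive_tool --steps '[{"dp": [0,0,-0.85],"angular": [0,0,0]},{"dp": [0,0,-0.85],"angular": [0,0,0]},{"dp": [0,0,-0.85],"angular": [0,0,0]},{"dp": [0,0,-0.85],"angular": [0,0,0]},{"dp": [0,0,-0.5],"angular": [0,0,0]},{"dp": [0,0,-0.3],"angular": [0,0,0]},{"dp": [0,0,0],"angular": [0,0,0]}]'

```text
time: 2.05
ee_pos: [479.6, 270.9, 18.4]
tool_rot: [[0.016, 1.0, -0.005], [1.0, -0.016, -0.003], [-0.003, -0.005, -1.0]]
ft_force: [-0.0, -0.2, -0.0]
gripper_width: 40.5
gripper_force: 0.0
```

```bash
python3 - <<'E'
from plant import env
from h import *
s=env.get_image("side");np.savez("side1.npz",**s)
a=s["pixels"][150:300,250:400,::-1];cv2.imwrite("pics/s2.png",cv2.resize(a,None,fx=4,fy=4,interpolation=cv2.INTER_CUBIC))
E
```

```text
(no output)
```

View pics/s2.png

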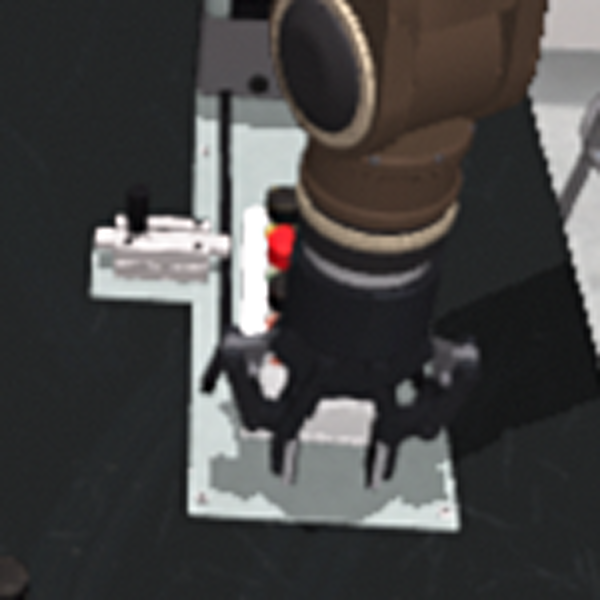

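The fingertips, at crop (285,485) and (375,485), are down on the plate behind the rack, between the flares with good clearance. Next is the approach to contact, then a first stretch of pushing.

Call:
drive_tool --steps '[{"dp": [-0.003,-0.2,0],"angular": [0,0,0]},{"dp": [-0.003,-0.2,0],"angular": [0,0,0]},{"dp": [-0.002,-0.1,0],"angular": [0,0,0]},{"dp": [-0.001,-0.06,0],"angular": [0,0,0]},{"dp": [-0.001,-0.06,0],"angular": [0,0,0]},{"dp": [-0.001,-0.06,0],"angular": [0,0,0]},{"dp": [-0.001,-0.06,0],"angular": [0,0,0]},{"dp": [-0.001,-0.06,0],"angular": [0,0,0]},{"dp": [0,0,0],"angular": [0,0,0]}]'

```text
time: 3.0
ee_pos: [481.4, 231.7, 21.4]
tool_rot: [[0.016, 1.0, 0.001], [1.0, -0.016, -0.0], [-0.0, 0.001, -1.0]]
ft_force: [-0.1, 2.6, 0.3]
gripper_width: 40.6
gripper_force: 1.0
```

```bash
cat >> h.py <<'E'
def shot(tag):
    from plant import env
    e=env.sense();print(e["ee_pos"].round(1),e["ft_force"].round(1))
    T=env.get_image("top");S=env.get_image("side");np.savez(tag+"T.npz",**T);np.savez(tag+"S.npz",**S)
    a=T["pixels"][205:315,200:440,::-1];cv2.imwrite(f"pics/{tag}.png",cv2.resize(a,None,fx=3.3,fy=3.3,interpolation=cv2.INTER_CUBIC))
    b=S["pixels"][150:300,250:400,::-1];cv2.imwrite(f"pics/{tag}s.png",cv2.resize(b,None,fx=4,fy=4,interpolation=cv2.INTER_CUBIC))
E
python3 -c "
from h import *
shot('p1')"
```

```text
[481.4 231.7  21.4] [-0.1  2.6  0.3]
```

View pics/p1.png

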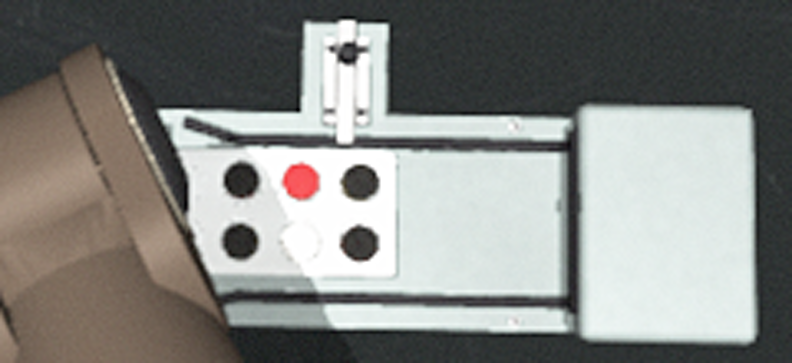

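```bash
cat >> h.py <<'E'
def edges(tag,u0,u1):
    # rack's upper/lower edge lines in the top image, as lane y at z=36, by strongest vertical gradient
    T=np.load(tag+"T.npz");g=cv2.GaussianBlur(cv2.cvtColor(T["pixels"],cv2.COLOR_RGB2GRAY).astype(np.float32),(0,0),.8);c,s=np.cos(-1.587),np.sin(-1.587)
    d=np.gradient(g,axis=0)
    for nm,lo,hi,z,sg in(("rackL",246,258,36,1),("rackR",283,292,36,-1),("railL in",244,252,16,1),("railR in",290,300,16,-1)):
        o=[]
        for u in range(u0,u1):
            col=sg*d[lo:hi,u];k=int(col.argmax())
            if 0<k<len(col)-1:
                a,b,e=col[k-1:k+2];k=k+.5*(a-e)/(a-2*b+e)
            p=ray(T,u,lo+k,z)[:2]-[478.8,87.8];o.append((c*p[0]+s*p[1],-s*p[0]+c*p[1]))
        o=np.array(o);m=np.abs(o[:,1]-np.median(o[:,1]))<2;f=np.polyfit(o[m,0],o[m,1],1);print(nm,"y at mid",np.median(o[:,1]).round(2),"slope",f[0].round(4),m.mean().round(2))
E
python3 -c "
from h import *
edges('p1',275,317)
import shutil;shutil.copy('top0.npz','p0T.npz');edges('p0',262,313)"
```

```text
rackL y at mid 48.3 slope -0.0106 1.0
rackR y at mid -38.72 slope 0.0177 0.95
railL in y at mid 49.51 slope -0.0106 1.0
railR in y at mid -50.27 slope 0.0024 1.0
rackL y at mid 48.37 slope -0.0209 0.84
rackR y at mid -44.88 slope 0.015 0.55
railL in y at mid 49.59 slope -0.0189 0.82
railR in y at mid -50.26 slope 0.0037 0.88
```

```bash
cat >> h.py <<'E'
def caps(tag,v0=250,v1=286,u0=245,u1=375):
    T=np.load(tag+"T.npz");a=T["pixels"].astype(int);m=((a[...,1]<70)&(a[...,2]<110))
    m[:v0]=0;m[v1:]=0;m[:,:u0]=0;m[:,u1:]=0
    n,l,st,ce=cv2.connectedComponentsWithStats(m.astype(np.uint8),connectivity=4);c,s=np.cos(-1.587),np.sin(-1.587)
    for i in range(1,n):
        if 50<st[i,4]<200:
            p=ray(T,*ce[i],69)[:2]-[478.8,87.8];print(st[i,4],ce[i].round(1),"lane",(c*p[0]+s*p[1]).round(1),(-s*p[0]+c*p[1]).round(1))
E
python3 -c "
from h import *
caps('p0');print();caps('p1')"
```

```text
117 [372.5 266.2] lane 154.2 11.9
80 [267.8 259.6] lane -76.9 22.8
75 [303.7 261.1] lane 2.3 20.8
77 [266.9 278.2] lane -78.0 -17.9
78 [303.4 279.6] lane 2.2 -19.7

101 [252.3 257.8] lane -111.1 26.4
114 [372.8 266.6] lane 154.7 11.0
77 [272.7 259.2] lane -66.1 23.9
71 [309.  259.6] lane 14.2 24.1
78 [272.4 277.7] lane -65.9 -16.7
77 [308.6 278.5] lane 13.6 -17.1
```

Call:
drive_tool --steps '[{"dp": [-0.008,-0.08,0],"angular": [0,0,0]},{"dp": [-0.008,-0.08,0],"angular": [0,0,0]},{"dp": [-0.008,-0.08,0],"angular": [0,0,0]},{"dp": [-0.008,-0.08,0],"angular": [0,0,0]},{"dp": [-0.008,-0.08,0],"angular": [0,0,0]},{"dp": [-0.008,-0.08,0],"angular": [0,0,0]},{"dp": [-0.008,-0.08,0],"angular": [0,0,0]},{"dp": [-0.008,-0.08,0],"angular": [0,0,0]},{"dp": [-0.008,-0.08,0],"angular": [0,0,0]},{"dp": [0,0,0],"angular": [0,0,0]}]'

```text
time: 4.1
ee_pos: [477.3, 195.1, 21.2]
tool_rot: [[0.017, 1.0, -0.0], [1.0, -0.017, -0.001], [-0.001, -0.0, -1.0]]
ft_force: [-0.1, -0.4, -0.4]
gripper_width: 40.7
gripper_force: 0.0
```

```bash
python3 -c "
from h import *
shot('p2');caps('p2')"
```

```text
[477.3 195.1  21.2] [-0.1 -0.4 -0.4]
99 [277.4 260.3] lane -55.7 21.6
114 [372.8 266.6] lane 154.7 11.0
79 [289.3 260.8] lane -29.3 20.8
74 [325.3 261.6] lane 50.0 20.3
79 [289.1 279.5] lane -29.3 -20.0
83 [325.  280.2] lane 49.7 -20.4
```

Call:
drive_tool --steps '[{"dp": [-0.0025,-0.08,0],"angular": [0,0,0]},{"dp": [-0.0025,-0.15,0],"angular": [0,0,0]},{"dp": [-0.0025,-0.15,0],"angular": [0,0,0]},{"dp": [-0.0025,-0.15,0],"angular": [0,0,0]},{"dp": [-0.0025,-0.15,0],"angular": [0,0,0]},{"dp": [-0.0025,-0.15,0],"angular": [0,0,0]},{"dp": [-0.0025,-0.15,0],"angular": [0,0,0]},{"dp": [-0.0025,-0.15,0],"angular": [0,0,0]},{"dp": [-0.0025,-0.15,0],"angular": [0,0,0]},{"dp": [-0.0025,-0.15,0],"angular": [0,0,0]},{"dp": [-0.0025,-0.1,0],"angular": [0,0,0]},{"dp": [0,0,0],"angular": [0,0,0]}]'

```text
time: 5.4
ee_pos: [476.1, 118.6, 21.4]
tool_rot: [[0.017, 1.0, 0.0], [1.0, -0.017, -0.001], [-0.001, 0.0, -1.0]]
ft_force: [-0.5, -0.7, 0.4]
gripper_width: 40.5
gripper_force: 0.0
```

```bash
python3 -c "
from h import *
shot('p3');caps('p3')"
```

```text
[476.1 118.6  21.4] [-0.5 -0.7  0.4]
73 [331.7 261.4] lane 64.2 21.0
114 [372.8 266.6] lane 154.7 11.0
111 [254.5 271.3] lane -105.5 -3.3
75 [359.8 262.1] lane 126.3 20.5
87 [359.8 280.8] lane 126.1 -20.6
```

Call:
drive_tool --steps '[{"dp": [-0.0016,-0.1,0],"angular": [0,0,0]},{"dp": [-0.0016,-0.1,0],"angular": [0,0,0]},{"dp": [-0.0016,-0.1,0],"angular": [0,0,0]},{"dp": [-0.0016,-0.1,0],"angular": [0,0,0]},{"dp": [-0.001,-0.06,0],"angular": [0,0,0]},{"dp": [-0.001,-0.05,0],"angular": [0,0,0]},{"dp": [0,-0.03,0],"angular": [0,0,0]},{"dp": [0,-0.02,0],"angular": [0,0,0]}]'

```text
time: 6.3
ee_pos: [475.8, 91.5, 21.4]
tool_rot: [[0.016, 1.0, 0.0], [1.0, -0.016, 0.0], [0.0, 0.0, -1.0]]
ft_force: [-0.2, 2.6, 2.3]
gripper_width: 40.3
gripper_force: 1.5
```

Call:
drive_tool --steps '[{"dp": [0,-0.02,0],"angular": [0,0,0]},{"dp": [0,-0.02,0],"angular": [0,0,0]}]'

```text
time: 6.5
ee_pos: [475.8, 89.6, 21.4]
tool_rot: [[0.016, 1.0, 0.0], [1.0, -0.016, 0.0], [0.0, 0.0, -1.0]]
ft_force: [-1.0, 3.9, 2.2]
gripper_width: 40.9
gripper_force: 1.7
```

Call:
drive_tool --steps '[{"dp": [0,-0.02,0],"angular": [0,0,0]},{"dp": [0,-0.02,0],"angular": [0,0,0]}]'

```text
time: 6.7
ee_pos: [475.8, 87.6, 21.4]
tool_rot: [[0.016, 1.0, 0.0], [1.0, -0.016, 0.0], [0.0, 0.0, -1.0]]
ft_force: [0.1, 3.0, 2.6]
gripper_width: 40.7
gripper_force: 1.8
```

Call:
drive_tool --steps '[{"dp": [0,-0.02,0],"angular": [0,0,0]}]'

```text
time: 6.8
ee_pos: [475.8, 86.5, 21.4]
tool_rot: [[0.016, 1.0, 0.0], [1.0, -0.016, 0.0], [0.0, 0.0, -1.0]]
ft_force: [0.8, 3.8, 1.8]
gripper_width: 40.8
gripper_force: 1.9
```

Call:
drive_tool --steps '[{"dp": [0,-0.02,0],"angular": [0,0,0]}]'

```text
time: 6.9
ee_pos: [475.8, 85.5, 21.4]
tool_rot: [[0.016, 1.0, 0.0], [1.0, -0.016, 0.0], [0.0, 0.0, -1.0]]
ft_force: [0.4, 4.0, 2.0]
gripper_width: 40.5
gripper_force: 1.9
```

Call:
drive_tool --steps '[{"dp": [0,-0.02,0],"angular": [0,0,0]}]'

```text
time: 7.0
ee_pos: [475.8, 85.2, 21.4]
tool_rot: [[0.016, 1.0, 0.0], [1.0, -0.016, 0.002], [0.002, 0.0, -1.0]]
ft_force: [0.1, 9.6, 2.2]
gripper_width: 40.8
gripper_force: 4.6
```

Call:
drive_tool --steps '[{"dp": [0,-0.02,0],"angular": [0,0,0]}]'

```text
time: 7.1
ee_pos: [475.9, 85.1, 21.4]
tool_rot: [[0.016, 1.0, 0.0], [1.0, -0.016, 0.004], [0.004, 0.0, -1.0]]
ft_force: [0.2, 12.3, 1.3]
gripper_width: 40.7
gripper_force: 6.4
```

Call:
drive_tool --steps '[{"dp": [0,-0.02,0],"angular": [0,0,0]}]'

```text
time: 7.2
ee_pos: [476.2, 85.0, 21.5]
tool_rot: [[0.015, 1.0, 0.001], [1.0, -0.015, 0.007], [0.007, 0.0, -1.0]]
ft_force: [1.4, 16.2, -0.8]
gripper_width: 40.5
gripper_force: 8.2
```

Force rose from 4 N to 16 N with the tool stalled at y≈85, so the rack is against the stops. I'll back straight off, raise, and look.

Call:
drive_tool --steps '[{"dp": [0,0.06,0],"angular": [0,0,0]},{"dp": [0.002,0.1,0],"angular": [0,0,0]},{"dp": [0.005,0.3,0],"angular": [0,0,0]},{"dp": [0.005,0.3,0],"angular": [0,0,0]},{"dp": [0,0,0.6],"angular": [0,0,0]},{"dp": [0,0,0.9],"angular": [0,0,0]},{"dp": [0,0,0.9],"angular": [0,0,0]},{"dp": [0,0.8,0.3],"angular": [0,0,0]},{"dp": [0,0.8,0],"angular": [0,0,0]},{"dp": [0,0.8,0],"angular": [0,0,0]},{"dp": [0,0.8,0],"angular": [0,0,0]},{"dp": [0,0,0],"angular": [0,0,0]}]' --fingers -1

```text
time: 8.4
ee_pos: [476.0, 284.6, 155.6]
tool_rot: [[0.012, 1.0, 0.0], [1.0, -0.012, 0.0], [0.0, 0.0, -1.0]]
ft_force: [-0.3, 0.3, 0.2]
gripper_width: -0.1
gripper_force: 0.0
```

```bash
python3 -c "
from h import *
shot('p4');caps('p4')
T=np.load('p4T.npz')
for u in range(302,309):
  print([depthpt(T,u,v).round(0).astype(int).tolist() for v in (218,220,222,224)])"
```

```text
[476.  284.6 155.6] [-0.3  0.3  0.2]
129 [372.4 267.6] lane 153.9 8.7
87 [338.6 261.6] lane 79.4 20.8
80 [338.6 280.3] lane 79.6 -20.0
[[601, 86, 19], [597, 86, 18], [592, 86, 18], [588, 86, 16]]
[[596, 86, 65], [591, 86, 70], [589, 85, 47], [586, 85, 31]]
[[596, 83, 63], [590, 84, 71], [587, 84, 64], [586, 82, 31]]
[[595, 81, 69], [591, 81, 67], [586, 82, 69], [586, 80, 30]]
[[596, 79, 63], [591, 79, 66], [587, 79, 66], [586, 77, 28]]
[[595, 77, 69], [591, 77, 64], [587, 77, 64], [586, 75, 27]]
[[595, 75, 68], [591, 75, 69], [589, 74, 46], [587, 73, 22]]
```

View pics/p4.png

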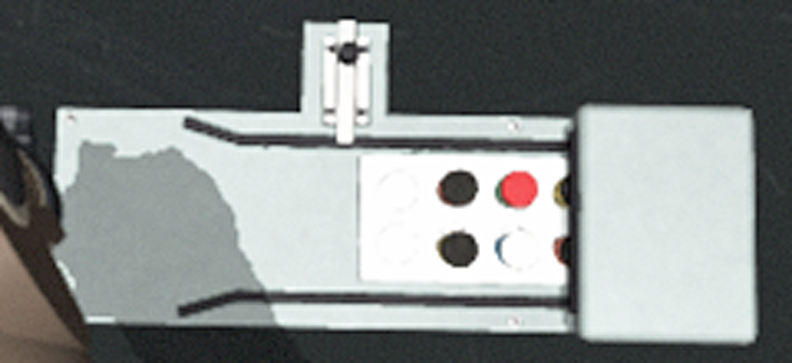

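The rack is home: the rear cap pair at crop (459,188) and (460,249) puts its centre at lane x≈100, square and centred. The knob is at world (590.5, 80). Next I'll move to its far side.

Call:
drive_tool --steps '[{"dp": [0.385,-0.51,0],"angular": [0,0,0]},{"dp": [0.385,-0.51,0],"angular": [0,0,0]},{"dp": [0.385,-0.51,0],"angular": [0,0,0]},{"dp": [0.385,-0.51,0],"angular": [0,0,0]},{"dp": [0.385,-0.51,0],"angular": [0,0,0]},{"dp": [0.385,-0.51,0],"angular": [0,0,0]},{"dp": [0.385,-0.51,0],"angular": [0,0,0]},{"dp": [0.385,-0.51,0],"angular": [0,0,0]},{"dp": [0,0,0],"angular": [0,0,0]},{"dp": [0,0,0],"angular": [0,0,0]}]'

```text
time: 9.5
ee_pos: [630.0, 74.7, 155.9]
tool_rot: [[0.019, 1.0, -0.001], [1.0, -0.019, -0.0], [-0.0, -0.001, -1.0]]
ft_force: [0.5, 0.5, -0.2]
gripper_width: -0.1
gripper_force: 0.0
```

Call:
drive_tool --steps '[{"dp": [0,0,-0.5],"angular": [0,0,0]},{"dp": [0,0,-0.6],"angular": [0,0,0]},{"dp": [0,0,-0.6],"angular": [0,0,0]},{"dp": [0,0,-0.5],"angular": [0,0,0]},{"dp": [0,0,0],"angular": [0,0,0]}]'

```text
time: 10.0
ee_pos: [626.7, 76.6, 42.6]
tool_rot: [[0.016, 1.0, -0.007], [1.0, -0.016, -0.001], [-0.001, -0.007, -1.0]]
ft_force: [-0.6, 0.0, -0.9]
gripper_width: 0.2
gripper_force: 0.0
```

```bash
python3 -c "
from h import *
shot('p5')
b=np.load('p5S.npz')['pixels'][120:270,200:370,::-1];cv2.imwrite('pics/p5b.png',cv2.resize(b,None,fx=4,fy=4,interpolation=cv2.INTER_CUBIC))"
```

```text
[626.7  76.6  42.6] [-0.6  0.  -0.9]
```

View pics/p5b.png

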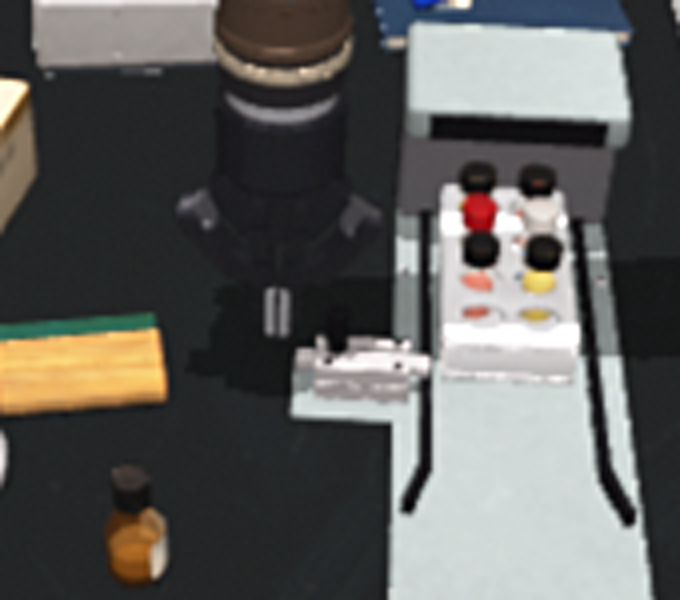

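Tip at crop (277,335), right beside the knob at (338,330), with clear space around it. I'll raise it slightly and push the knob across.

Call:
drive_tool --steps '[{"dp": [0,0.06,0.1],"angular": [0,0,0]},{"dp": [-0.2,0,0],"angular": [0,0,0]},{"dp": [-0.1,0.001,0],"angular": [0,0,0]},{"dp": [-0.1,0.001,0],"angular": [0,0,0]},{"dp": [-0.1,0.002,0],"angular": [0,0,0]},{"dp": [-0.1,0.002,0],"angular": [0,0,0]},{"dp": [-0.1,0.002,0],"angular": [0,0,0]},{"dp": [-0.1,0.002,0],"angular": [0,0,0]}]'

```text
time: 10.9
ee_pos: [590.1, 79.9, 51.4]
tool_rot: [[0.016, 1.0, 0.0], [1.0, -0.016, 0.0], [0.0, 0.0, -1.0]]
ft_force: [1.9, -0.3, 1.4]
gripper_width: 0.3
gripper_force: 0.7
```

Call:
drive_tool --steps '[{"dp": [-0.1,0.002,0],"angular": [0,0,0]},{"dp": [-0.1,0.002,0],"angular": [0,0,0]},{"dp": [-0.1,0.002,0],"angular": [0,0,0]},{"dp": [-0.1,0.002,0],"angular": [0,0,0]},{"dp": [-0.1,0.002,0],"angular": [0,0,0]},{"dp": [-0.04,0.001,0],"angular": [0,0,0]},{"dp": [-0.03,0,0],"angular": [0,0,0]}]'

```text
time: 11.6
ee_pos: [561.5, 80.5, 51.3]
tool_rot: [[0.016, 1.0, -0.0], [1.0, -0.016, 0.0], [0.0, -0.0, -1.0]]
ft_force: [1.6, -0.2, 1.2]
gripper_width: 0.0
gripper_force: 0.6
```

Call:
drive_tool --steps '[{"dp": [-0.03,0,0],"angular": [0,0,0]},{"dp": [-0.03,0,0],"angular": [0,0,0]}]'

```text
time: 11.8
ee_pos: [559.4, 80.6, 51.4]
tool_rot: [[0.016, 1.0, 0.001], [1.0, -0.016, 0.0], [0.0, 0.001, -1.0]]
ft_force: [4.7, -0.4, -0.4]
gripper_width: 0.2
gripper_force: 2.7
```

Call:
drive_tool --steps '[{"dp": [-0.03,0,0],"angular": [0,0,0]}]'

```text
time: 11.9
ee_pos: [559.1, 80.6, 51.7]
tool_rot: [[0.017, 1.0, 0.004], [1.0, -0.017, 0.0], [0.0, 0.003, -1.0]]
ft_force: [9.1, 0.3, -3.3]
gripper_width: -0.0
gripper_force: 4.7
```

Call:
drive_tool --steps '[{"dp": [-0.03,0,0],"angular": [0,0,0]}]'

```text
time: 12.0
ee_pos: [558.9, 80.6, 51.9]
tool_rot: [[0.017, 1.0, 0.006], [1.0, -0.017, -0.0], [0.0, 0.006, -1.0]]
ft_force: [13.7, -0.1, -6.1]
gripper_width: 0.3
gripper_force: 6.6
```

Travel stopped firmly. I'll back off in +x, raise, clear away, and check.

Call:
drive_tool --steps '[{"dp": [0.1,0,0],"angular": [0,0,0]},{"dp": [0.3,0,0],"angular": [0,0,0]},{"dp": [0.4,0,0],"angular": [0,0,0]},{"dp": [0,0,0.8],"angular": [0,0,0]},{"dp": [0,0,0.9],"angular": [0,0,0]},{"dp": [0,0,0.9],"angular": [0,0,0]},{"dp": [-0.5,0.8,0],"angular": [0,0,0]},{"dp": [-0.5,0.8,0],"angular": [0,0,0]},{"dp": [-0.5,0.8,0],"angular": [0,0,0]},{"dp": [-0.5,0.8,0],"angular": [0,0,0]},{"dp": [-0.3,0.6,0],"angular": [0,0,0]},{"dp": [0,0,0],"angular": [0,0,0]}]'

```text
time: 13.2
ee_pos: [478.3, 273.3, 180.9]
tool_rot: [[0.011, 1.0, -0.002], [1.0, -0.011, 0.0], [0.0, -0.002, -1.0]]
ft_force: [0.2, -0.0, 0.0]
gripper_width: -0.3
gripper_force: 0.0
```

```bash
python3 -c "
from h import *
shot('p6');caps('p6')
T=np.load('p6T.npz')
for v in range(232,248,2):
  print(v,[depthpt(T,u,v).round(0).astype(int).tolist() for u in (303,305,307)])"
```

```text
[478.3 273.3 180.9] [ 0.2 -0.   0. ]
131 [372.3 267.7] lane 153.7 8.5
86 [338.5 261.6] lane 79.3 20.8
81 [338.6 280.3] lane 79.5 -20.0
232 [[569, 84, 14], [568, 80, 21], [569, 75, 18]]
234 [[563, 85, 32], [563, 80, 31], [563, 75, 25]]
236 [[558, 85, 34], [559, 80, 26], [558, 76, 32]]
238 [[554, 85, 31], [554, 80, 30], [554, 76, 30]]
240 [[549, 85, 28], [546, 82, 68], [546, 77, 65]]
242 [[542, 86, 70], [542, 82, 68], [542, 77, 68]]
244 [[537, 86, 66], [537, 82, 66], [537, 78, 71]]
246 [[535, 85, 31], [535, 81, 42], [536, 76, 27]]
```

View pics/p6.png

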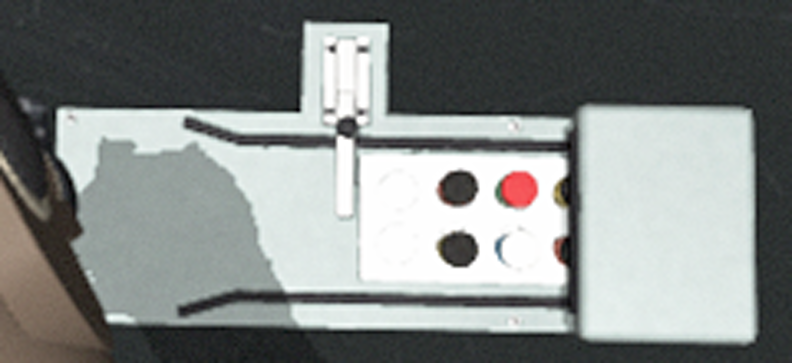

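The knob is at crop (346,127), which is lane y≈62, so the bolt is fully shut. Its tip is at (345,214), just past the centre line and behind the rack, and the rack hasn't moved. I'll hand in.

```bash
python3 -c "
from plant import env
print(env.finish_job())"
```

```text
the job is handed in; nothing more can be done
None
```

The rack is fully home against the stops with the bolt shut behind it, the arm is clear of everything, and the job was handed in at about 13 s. I saw no rail contact, but clearance was judged from the cameras only.

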